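Set the heat dial of the creasing-iron controller

ROBOT

A 6-joint arm with a two-finger parallel gripper is mounted at the origin on the work surface; the furniture and walls round the work are solid. World frame = base frame: x ahead of the robot, y to its left, z up, the work surface at z = 0. Lengths are in m, angles in rad, forces in N, time in s.
With the tool pointing down it reaches from about 0.35 to 0.975 m from the base axis. Payload 4.9 kg.
Tool frame: the origin (TCP) lies at the very end of the fingers, on their centre line; the grasp point (between the pads) lies 19 mm behind it (ctrl.tcp_to_grasp is the z of the grasp point in the tool frame, in m); z points along the fingers, y is the line along which they close (so a half turn about z gives the same grasp; the last joint's range is limited). The gripper opens to 85 mm and grips with 20 to 120 N. Pads are 22 mm wide; open, the fingers measure 114 mm over their backs; the gripper's body (76 mm by 85 mm) begins 54 mm behind the grasp point. The pads swing forward as they close: fully open they stand 13 mm farther back than shut.
Start: joints at [-1.228, 0.053, 1.613, -0, 1.476, -0.119], TCP at [0.278, -0.56, 0.231] pointing down, gripper open.
Joint ranges: [-3.01, 3.01], [-1.01, 2.22], [0.06, 2.58], [-1.02, 4.17], [0.09, 2.62], [-3.14, 3.14]. Speed limits (rad/s): [2.57, 2.57, 3.14, 3.14, 3.14, 3.14].

INTERFACE

Orientations are given as a rotation vector (axis times angle).
In Python, from station import ctrl, eyes, job, nets gives the robot as it stands. The module is installed in compiled form; this text tells all that it offers.
- The arm moves only by the tool jog_arm, never from a script. Its argument "commands" is one flat list of numbers, 7 for each row, row after row: the shift along the tool's x, y, z each as a share of 0.06 m, from -1 to 1, then the turn, a rotation vector about the tool's x, y, z each as a share of 0.1 rad, from -1 to 1, then the finger opening in mm, from 0 to 85.4. In form: [x, y, z, ax, ay, az, grip, x, y, z, ax, ay, az, grip, ...]. A call has 1 to 20 rows; each row shifts and turns the commanded pose from where the row before left it, along the tool's axes as they then stand; what a row does not reach is not made up. A row lasts 1/8 s, in which the tool goes at most 62.5 mm and 10.7 degrees, less where a joint would pass 70% of its speed; a pose out of reach is approached as far as the arm can. A call with a number of a shift or a turn outside -1 to 1 is refused whole. A call with a gripper value outside its range is refused whole. The fingers move at their own pace and stop on an object; "newtons" is the grip in N (left out, the last holds). Time passes only in rows, so rows that do not move let the fingers close. It gives the time, the measured TCP pose, the force, the opening and the grip force at its end, in the units of the state.
- ctrl.get_obs(): the state, without advancing time (a new reading comes with each control period).
- eyes.get_image(name): name is "side" or "top" or "wrist"; returns a dict with "image" (480x640x3 uint8, red, green, blue), "z_map" (480x640 float32, m along the optical axis (not along the pixel's ray), 0 where there is no reading), "K" (3x3 intrinsics, pixels), "cam_to_world" (4x4, takes a point from camera to world coordinates). Camera axes: x right, y up, looking along -z (the intrinsics and any distortion apply to the point x, -y, -z); pixel columns grow to the right and rows downward; lengths in m; the calibration is good to about 2 mm. A picture is of the moment at which its call begins.
- job.finish_job(): hands the job in; it is judged then, once.
Trained networks look in the newest picture that a camera, given by its name, has taken for a name from the list of things; names that differ only in an ending like _2 or _b are one class to them, and where a whole thing is asked for, a point or a joint stands for the part that bears it (a point fixed in the world has none). Each returns a list of dicts, best first, with "p" (0 to 1); they miss things now and then, are a little off and sometimes report something else, mostly with a low value. They report only what shows in the picture. A call takes as long as a camera call.
- nets.silhouettes(camera, name): "mask" (480x640 bool, what is visible of it) and "bbox" ([left, top, right, bottom] in pixels, round what is visible of it).
The state is a dict: "t": time; "q": joint angles; "dq": joint speeds; "effort": joint torques, N m; "tool_pos": TCP position; "tool_rot": TCP orientation; "contact_force": force on the tool from outside, world axes, zero at the start; "wrist_torque": the same for the moment, N m; "opening": finger opening in m; "grip_force": force on a finger pad.
Only numpy, scipy, OpenCV 4.12 (cv2) and the standard library are available. Lean on these libraries where they do the work, as an engineer would, in place of code of your own. Each camera call takes 0.05 s, during which the arm holds its last target. There are 200 camera calls.

TASK

Get the creasing-iron controller ready for today's job: lift its hinged blue cover right open until it leans back on its stop, then turn the heat dial until its white pointer points exactly at the red setting tab on the scale. Leave the cover open, the dial at the mark, and the mug and mallet beside it where they are.

Things in the scene. Friction and masses are not known exactly. Their poses are not given: they have to be found in the camera images.
- controller: grey bench controller case, fixed to the table, 140 (x) x 190 (y) x 60 mm high, its top face at z = 60 mm is the dial panel. Origin: centre of its underside; x points away from its front. A blue hinged hood (the cover, 56 mm high, same 140 x 190 outline, 3 mm walls) sits over the whole panel and hides the dial. Behind the case a dark ledge sticks out 52 mm; the open cover leans back on it
- cover (a joint): hinge of the blue cover: 0 shut, grows as it opens upward and backward, 2.1 rad on its stop. It falls shut below about 1.1 rad and falls open of itself above about 1.2 rad; cover 0.25 kg
- cover_tab (a point): middle of the black pull tab that sticks out 43 mm from the middle of the cover's front at its top edge: tab 30 mm wide (along the case's y), 12 mm thick, this point 27 mm out from the cover's front wall and 167 mm ahead of and 48 mm above the hinge axis when shut. Moves with the cover
- cover_hinge (a point): middle of the cover's hinge axis (along the case's y), at the upper rear edge of the case
- dial (a joint): heat dial on a vertical axis: 0 at the low end, grows clockwise seen from above, 4.71 rad at the high end; it stays where it is left (friction 0.06 Nm)
- dial_grip (a point): on the dial's axis at the height to grip: a black upright bar grip 64 mm long (along the pointer direction), 18 mm wide, 38 mm tall, on a grey round skirt 76 mm across; this point is 10 mm below the bar's top and 36 mm above the panel. On the panel 30 mm to the case's +y and 8 mm to its front from its middle. Its x axis is the pointer direction (white line on top of the bar, on one half)
- dial_pointer (a point): tip of the dial's white pointer, 42 mm from the dial's axis, level with the skirt; turns with the dial
- set_mark (a point): inner tip of the red setting tab (20 mm long, 7 mm high, fixed on the scale), 42 mm from the dial's axis: the dial is set when dial_pointer stands here. Under the cover at the start
- tea_mug: green and white tea mug, 78 x 116 x 101 mm, upright; not to be disturbed. Origin: centre of its underside as it lies
- poly_mallet: mallet with white head and wooden handle, 212 x 78 x 55 mm, lying; not to be disturbed. Origin: centre of its underside as it lies

How it is judged:
On the way, in this order (a step that is already met when the one before it is completed fails the run):
1. the cover is open on its stop (over 2.0 rad) and at rest (value of joint cover above 2 rad and velocity of joint cover between -0.1 and 0.1 rad/s), for 0.2 s.
2. with the cover open, the dial's pointer is at the red tab (within 4.5 mm, about 6 degrees) and has stopped (value of joint cover above 2 rad and horizontal distance between dial_pointer and set_mark below 0.0045 m and velocity of joint dial between -0.1 and 0.1 rad/s), for 0.2 s.
At the end, for the whole second after the job is handed in: The cover rests open on its stop (over 2.0 rad), the tip of the dial's pointer is within 4.5 mm (about 6 degrees) of the tip of the red setting tab, and nothing moves (all of step 2 and velocity of joint cover between -0.1 and 0.1 rad/s); the robot touches nothing.
It fails at once if the tea mug is shifted more than 30 mm from where it stood (distance of tea_mug from where it was at the start of the episode above 0.03 m).
It fails at once if the poly mallet is shifted more than 30 mm from where it stood (distance of poly_mallet from where it was at the start of the episode above 0.03 m).
It also fails if it takes over 64 s, if anything falls off the work surface, if the arm or the gripper's body presses on something with over 40 N, if the wrist force passes 120 N, or if a joint passes its speed limit or range.

## Working session

There is one attempt and no reset: what is moved stays moved. The work goes in short steps, Python scripts to look and compute and a tool call to move; the robot and the scene stay as the last step left them, time stands still between calls to the robot, and variables do not carry over. Pictures are saved under pics/ and viewed, at most 10 in all, crops included, and the job is handed in when it is done.

Besides the shell and the picture viewer there is one more tool, called after "Call:" in YAML: its name, and indented under it one key for each argument. jog_arm: Moves the arm, as the interface text tells. Shift numbers are shares of 0.06 m and turn numbers shares of 0.1 rad, none past 1 either way. Its arguments: {"type":"object","properties":{"commands":{"type":"array","items":{"type":"number"}},"newtons":{"type":"number"}},"required":["commands"]}

```bash
mkdir -p pics; cat > h.py <<'E'
import numpy as np, cv2
from station import ctrl, eyes, job, nets
def P(im,u,v):
    z=im['z_map'][np.asarray(v),np.asarray(u)];K=im['K']
    x=(np.asarray(u)-K[0,2])/K[0,0]*z; y=(np.asarray(v)-K[1,2])/K[1,1]*z
    return np.stack([x,-y,-z,np.ones_like(z)],-1)@im['cam_to_world'].T[:,:3]
def save(im,n): cv2.imwrite('pics/'+n,im['image'][:,:,::-1])
def cloud(im,m):
    v,u=np.nonzero(m&(im['z_map']>0)); return P(im,u,v)
def proj(im,p):
    q=np.linalg.inv(im['cam_to_world'])@np.r_[p,1]; K=im['K']
    return K[0,0]*q[0]/-q[2]+K[0,2], K[1,1]*-q[1]/-q[2]+K[1,2]
E
python3 - <<'E'
from h import *
np.set_printoptions(precision=3,suppress=True)
for c in ['top','side']:
    im=eyes.get_image(c); save(im,c+'0.png'); print(c,im['cam_to_world'][:3,3],im['K'][0,0])
    for n in ['controller','cover','cover_tab','tea_mug','poly_mallet']:
        for d in nets.silhouettes(c,n)[:2]:
            p=cloud(im,d['mask']); print(n,round(d['p'],2),d['bbox'],np.percentile(p,[2,50,98],axis=0).ravel() if len(p) else None)
print(ctrl.get_obs(), ctrl.tcp_to_grasp)
a=cv2.imread('pics/top0.png');b=cv2.imread('pics/side0.png')
cv2.imwrite('pics/both.png',cv2.resize(np.vstack([a,b]),(400,600)))
E
```

```text
top [ 0.384 -0.092  0.943] 438.4336905592424
controller 0.77 [286.6, 191.3, 412.4, 308.1] [ 0.407 -0.243  0.018  0.503 -0.141  0.117  0.609 -0.04   0.121]
cover 0.7 [289.7, 193.3, 412.8, 310.5] [ 0.407 -0.244  0.114  0.493 -0.153  0.118  0.587 -0.056  0.121]
cover_tab 0.83 [293.7, 194.0, 413.6, 311.5] [ 0.405 -0.244  0.114  0.493 -0.153  0.118  0.589 -0.056  0.121]
tea_mug 0.6 [171.9, 227.8, 226.5, 266.1] [0.475 0.111 0.01  0.516 0.155 0.046 0.548 0.189 0.101]
poly_mallet 0.84 [420.5, 236.6, 463.0, 338.2] [ 0.334 -0.377  0.003  0.487 -0.335  0.036  0.535 -0.304  0.056]
side [ 0.696 -0.724  0.606] 435.06013465804085
controller 0.88 [242.7, 230.6, 380.1, 355.4] [ 0.41  -0.267  0.016  0.52  -0.198  0.117  0.613 -0.073  0.12 ]
cover 0.95 [243.8, 227.9, 365.0, 336.2] [ 0.404 -0.266  0.066  0.511 -0.19   0.117  0.604 -0.066  0.12 ]
cover_tab 0.62 [242.9, 229.4, 370.2, 331.6] [ 0.407 -0.265  0.066  0.512 -0.19   0.117  0.604 -0.067  0.12 ]
tea_mug 0.89 [337.1, 189.4, 380.5, 238.2] [0.479 0.106 0.002 0.521 0.12  0.066 0.553 0.232 0.1  ]
poly_mallet 0.89 [172.5, 351.5, 294.9, 419.7] [ 0.34  -0.386  0.015  0.5   -0.35   0.036  0.538 -0.314  0.056]
{'t': 0.6, 'q': array([-1.228,  0.053,  1.613,  0.   ,  1.476, -0.119]), 'dq': array([-0.001, -0.   ,  0.002, -0.   , -0.001, -0.001]), 'effort': array([ -0.001, -39.341, -37.023,  -0.   ,   0.001,   0.   ]), 'tool_pos': array([ 0.278, -0.56 ,  0.231]), 'tool_rot': array([3.058, 0.719, 0.   ]), 'contact_force': array([ 0.846,  0.238, -0.269]), 'wrist_torque': array([0.008, 0.017, 0.028]), 'grip_force': 0.0, 'opening': 0.08543498638757151} -0.0187
```

View pics/both.png

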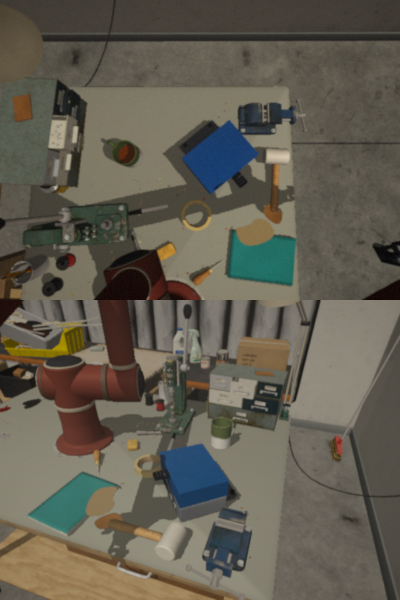

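```bash
python3 - <<'E'
from h import *
np.set_printoptions(precision=4,suppress=True)
for c in ['top','side']:
    im=eyes.get_image(c)
    v,u=np.nonzero(im['z_map']>0);p=P(im,u,v);col=im['image'][v,u].astype(int)
    roi=(p[:,0]>.3)&(p[:,0]<.7)&(p[:,1]>-.3)&(p[:,1]<0.03)
    blue=roi&(col[:,2]>col[:,0]+40)&(p[:,2]>.105)
    h=cv2.minAreaRect(p[blue][:,:2].astype(np.float32)); print(c,'blue',h,np.median(p[blue][:,2]))
    # mean edges
    blk=roi&(col.max(1)<70)&(p[:,2]>.09)
    q=p[blk]; print('tab',len(q),np.percentile(q,[3,50,97],axis=0)); print(cv2.minAreaRect(q[:,:2].astype(np.float32)))
E
```

```text
top blue ((0.49774742126464844, -0.15045620501041412), (0.1408805549144745, 0.1900356560945511), 39.365150451660156) 0.11779119330143839
tab 592 [[ 0.4031 -0.2792  0.0904]
 [ 0.4331 -0.2115  0.1147]
 [ 0.6675 -0.0854  0.1186]]
((0.5162084698677063, -0.20539315044879913), (0.1828339695930481, 0.2990037798881531), 39.247501373291016)
side blue ((0.5001983642578125, -0.15340903401374817), (0.14208745956420898, 0.19212359189987183), 39.57439422607422) 0.11794638108443717
tab 548 [[ 0.397  -0.2702  0.0906]
 [ 0.4302 -0.2141  0.1146]
 [ 0.6694 -0.1382  0.1181]]
((0.5277957916259766, -0.21086083352565765), (0.09870314598083496, 0.31287992000579834), 75.67372131347656)
```

The top view shows the blue cover at (220,155) in the montage, with its tab facing lower right at (239,180). The mug is at (122,152) and the mallet at (275,185). In the side view the cover is at (193,472). The two views agree on the cover: centre (0.499, -0.152), yaw 39.4°, top at z≈0.118. I'll align the tool with the case and go above the tab.

Call:
jog_arm:
  commands: [0,0,0,0,0,-0.75,85,0,0,0,0,0,-0.75,85,0,0,0,0,0,-0.75,85,0.55,-0.29,0,0,0,0,85,0.55,-0.29,0,0,0,0,85,0.55,-0.29,0,0,0,0,85,0.55,-0.29,0,0,0,0,85,0.55,-0.29,0,0,0,0,85,0.55,-0.29,0,0,0,0,85,0.55,-0.29,0,0,0,0,85,0.55,-0.29,0,0,0,0,85,0,0,0,0,0,0,85,0,0,0,0,0,0,85]

```text
t: 2.33
tool_pos: [0.3943, -0.2848, 0.2315]
tool_rot: [2.957, 1.058, -0.0]
contact_force: [0.2, -0.3, -0.5]
opening: 0.085
grip_force: 0.0
```

```bash
cat >> h.py <<'E'
from scipy.spatial.transform import Rotation as R
np.set_printoptions(precision=4,suppress=True)
def st():
    o=ctrl.get_obs(); M=R.from_rotvec(o['tool_rot']).as_matrix()
    print('t',o['t'],'pos',o['tool_pos'],'yawx',np.degrees(np.arctan2(M[1,0],M[0,0])),'z',M[:,2],'q',o['q'],'F',o['contact_force'],'op',o['opening'],o['grip_force'])
    return o,M
def to(p):
    o,M=st(); print('tool delta /0.06:',M.T@(np.array(p)-o['tool_pos'])/.06)
E
python3 - <<'E'
from h import *
im=eyes.get_image('wrist'); save(im,'w1.png')
v,u=np.nonzero(im['z_map']>0);p=P(im,u,v);col=im['image'][v,u].astype(int)
k=(col.max(1)<70)&(p[:,2]>.1)&(np.hypot(p[:,0]-.43,p[:,1]+.21)<.05)
print(k.sum(),np.median(p[k],0),cv2.minAreaRect(p[k][:,:2].astype(np.float32)))
to([.423,-.2145,.089])
E
```

```text
2331 [ 0.4321 -0.2091  0.1146] ((0.4387062191963196, -0.2195715606212616), (0.04265429079532623, 0.06412792205810547), 40.00389862060547)
t 2.375 pos [ 0.3942 -0.2851  0.2314] yawx 39.31565139539137 z [-0.0001 -0.0004 -1.    ] q [-0.7791 -0.289   1.926  -0.0003  1.5044  0.1055] F [ 0.0605 -0.6689 -0.6149] op 0.0851450144675912 0.0
tool delta /0.06: [ 1.1182 -0.6063  2.3728]
```

View pics/w1.png

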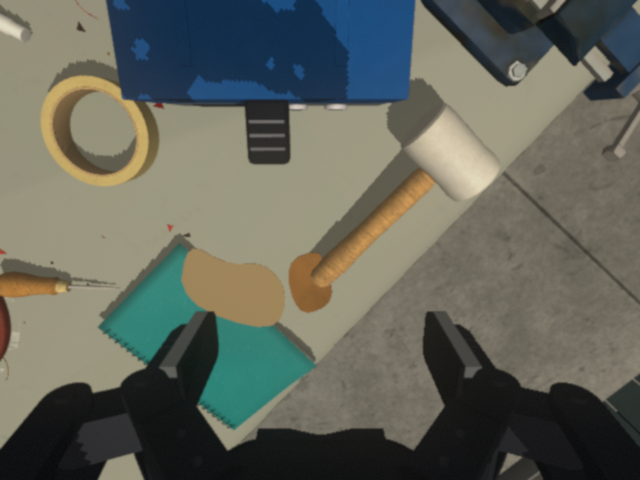

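The wrist view shows the tab at columns 247–291, rows 103–163, with the mallet head to the right at (450,150). I'll place the tab exactly.

```bash
python3 - <<'E'
from h import *
im=eyes.get_image('wrist')
for uv in [(269,108),(269,135),(269,158),(250,140),(288,140)]: print(uv,P(im,*uv))
p=P(im,269,140)[:3]; to([p[0],p[1],.090])
E
```

```text
(269, 108) [ 0.4429 -0.2011  0.1155]
(269, 135) [ 0.4291 -0.2116  0.1158]
(269, 158) [ 0.4168 -0.2208  0.1164]
(250, 140) [ 0.4178 -0.2032  0.1134]
(288, 140) [ 0.4344 -0.2235  0.1126]
t 2.425 pos [ 0.3941 -0.2853  0.2314] yawx 39.290114738220076 z [-0.0001 -0.0003 -1.    ] q [-0.7795 -0.2889  1.9259 -0.0003  1.5045  0.1055] F [ 0.0042 -0.081  -0.2824] op 0.0851558197307972 0.0
tool delta /0.06: [ 1.1748 -0.5845  2.3558]
```

Call:
jog_arm:
  commands: [0.38,-0.2,0.4,0,0,0,85,0.38,-0.19,0.4,0,0,0,85,0.38,-0.19,0.4,0,0,0,85,0,0,0.4,0,0,0,85,0,0,0.4,0,0,0,85,0,0,0.35,0,0,0,85,0,0,0,0,0,0,85,0,0,0,0,0,0,25,0,0,0,0,0,0,25,0,0,0,0,0,0,25,0,0,0,0,0,0,25,0,0,0,0,0,0,25,0,0,0,0,0,0,25]
  newtons: 25

```text
t: 4.05
tool_pos: [0.4243, -0.2129, 0.0915]
tool_rot: [-2.954, -1.057, 0.003]
contact_force: [-7.2, 6.7, 10.3]
opening: 0.0296
grip_force: 27.3
```

```bash
python3 - <<'E'
from h import *
o,M=st()
h=np.array([.499+.07*.7733,-.152+.07*.634,.06])
g=o['tool_pos']-M[:,2]*.0187
x=np.array([.7733,.634]); r=(h[:2]-g[:2])@x; z=g[2]-h[2]; print('rel',r,z)
a0=np.arctan2(z,r);L=np.hypot(r,z); th=np.arange(0,1.66,.11)
X=-L*np.cos(a0+th);Z=L*np.sin(a0+th)
print(np.c_[th[1:],np.diff(X)/.06,-np.diff(Z)/.06])
E
```

```text
t 4.05 pos [ 0.4243 -0.2129  0.0915] yawx 39.37005545346368 z [-0.0033  0.0033 -1.    ] q [-0.6226 -0.1809  2.0786  0.0008  1.2485  0.2608] F [-7.172   6.7106 10.3088] op 0.029621241609498302 27.318407893180847
rel 0.16640249411924873 0.0501611489048234
[[ 0.11    0.1085 -0.2994]
 [ 0.22    0.1408 -0.2857]
 [ 0.33    0.1713 -0.2685]
 [ 0.44    0.1997 -0.2481]
 [ 0.55    0.2257 -0.2247]
 [ 0.66    0.249  -0.1985]
 [ 0.77    0.2693 -0.17  ]
 [ 0.88    0.2863 -0.1394]
 [ 0.99    0.2999 -0.1071]
 [ 1.1     0.3099 -0.0735]
 [ 1.21    0.3161 -0.0391]
 [ 1.32    0.3184 -0.0041]
 [ 1.43    0.317   0.0308]
 [ 1.54    0.3117  0.0654]
 [ 1.65    0.3026  0.0993]]
```

Call:
jog_arm:
  commands: [0.11,0,-0.3,0,0,0,25,0.14,0,-0.285,0,0,0,25,0.17,0,-0.27,0,0,0,25,0.2,0,-0.25,0,0,0,25,0.225,0,-0.225,0,0,0,25,0,0,0,0,0,0,25]

```text
t: 4.8
tool_pos: [0.4644, -0.18, 0.1712]
tool_rot: [-2.954, -1.059, 0.001]
contact_force: [-6.6, 4.1, 0.8]
opening: 0.0297
grip_force: 27.5
```

```bash
python3 - <<'E'
from h import *
o,M=st()
im=eyes.get_image('side'); save(im,'s2.png')
E
```

```text
t 4.8 pos [ 0.4644 -0.18    0.1712] yawx 39.432539870022595 z [-0.0019  0.003  -1.    ] q [-0.5203 -0.2111  1.9634  0.0017  1.3924  0.362 ] F [-6.6145  4.1439  0.8222] op 0.0297409530934023 27.455938160419464
```

View pics/s2.png

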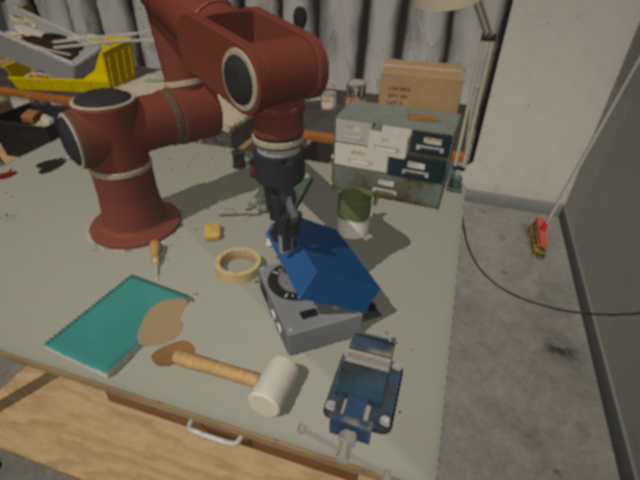

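The side view shows the cover lifted about 30° with the gripper on its tab at (288,235). The grip is holding and forces are low, so I'll carry on along the arc.

Call:
jog_arm:
  commands: [0.25,0,-0.2,0,0,0,25,0.27,0,-0.17,0,0,0,25,0.285,0,-0.14,0,0,0,25,0.3,0,-0.105,0,0,0,25,0.31,0,-0.075,0,0,0,25,0.315,0,-0.04,0,0,0,25,0.32,0,0,0,0,0,25,0.315,0,0.03,0,0,0,25,0.31,0,0.065,0,0,0,25,0,0,0,0,0,0,25]

```text
t: 6.1
tool_pos: [0.5888, -0.0776, 0.2089]
tool_rot: [-2.954, -1.06, 0.0]
contact_force: [-4.2, 5.5, -0.6]
opening: 0.0294
grip_force: 34.3
```

```bash
python3 - <<'E'
from h import *
o,M=st()
E
```

```text
t 6.1 pos [ 0.5888 -0.0776  0.2089] yawx 39.46763273822131 z [-0.0012  0.0032 -1.    ] q [-0.2576 -0.0047  1.7091  0.0028  1.4392  0.624 ] F [-4.2211  5.543  -0.6052] op 0.02939771712883855 34.27647829055786
```

Call:
jog_arm:
  commands: [0,0,0,0,0,0,60,0,0,0,0,0,0,60,0,0,-0.4,0,0,0,85,-0.3,0,-0.7,0,0,0,85,-0.7,0,-0.5,0,0,0,85,-0.7,0,0,0,0,0,85,-0.7,0,0,0,0,0,85,-0.4,0,0,0,0,0,85,0,0,0,0,0,0,85,0,0,0,0,0,0,85,0,0,0,0,0,0,85]

```text
t: 7.48
tool_pos: [0.4592, -0.1864, 0.3043]
tool_rot: [2.958, 1.059, 0.0]
contact_force: [-0.1, 0.2, 1.4]
opening: 0.0851
grip_force: 0.0
```

```bash
python3 - <<'E'
from h import *
o,M=st()
for c in ['wrist','top']:
    im=eyes.get_image(c); save(im,c+'3.png')
    v,u=np.nonzero(im['z_map']>0);p=P(im,u,v);col=im['image'][v,u].astype(int)
    red=(col[:,0]>110)&(col[:,1]<60)&(col[:,2]<70)&(p[:,2]>.05)&(p[:,2]<.085)&(np.hypot(p[:,0]-.474,p[:,1]+.134)<.09)
    print(c,'red',red.sum(), p[red].mean(0) if red.any() else '', (u[red].mean(),v[red].mean()) if red.any() else '')
    for n in ['dial','dial_grip','cover']:
        for d in nets.silhouettes(c,n)[:1]: print(n,d['p'],d['bbox'])
E
```

```text
t 7.475 pos [ 0.4592 -0.1864  0.3043] yawx 39.40810919402132 z [ 0.0003  0.0001 -1.    ] q [-0.536  -0.2959  1.8117  0.0002  1.6255  0.347 ] F [-0.1396  0.2214  1.4391] op 0.08513169291284639 0.0
wrist red 130 [ 0.4746 -0.0795  0.0662] (np.float64(247.19230769230768), np.float64(124.03846153846153))
dial 0.7 [252.0, 121.5, 327.5, 193.6]
dial_grip 0.63 [254.8, 118.6, 328.8, 197.3]
cover 0.8 [194.5, 0.0, 444.8, 78.9]
top red 32 [ 0.4732 -0.079   0.0657] (np.float64(314.71875), np.float64(265.3125))
dial 0.8 [322.8, 251.0, 361.1, 279.3]
dial_grip 0.58 [320.9, 252.4, 361.4, 286.3]
cover 0.73 [248.6, 141.6, 358.5, 258.3]
```

View pics/wrist3.png

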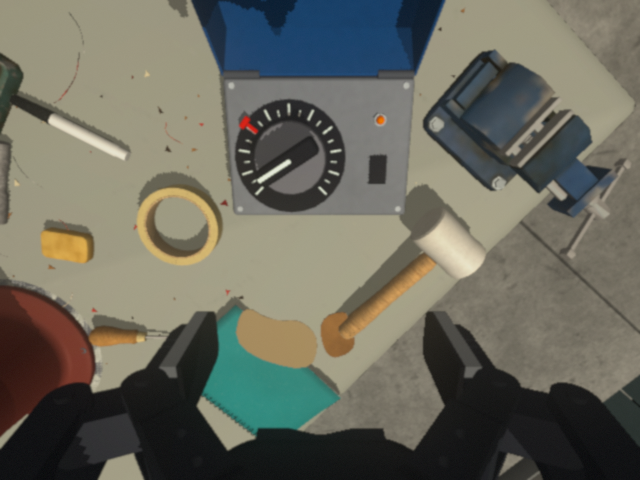

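The wrist view shows the cover leaning back open at the top. The dial is at (290,157) with its white pointer towards (258,181), and the red tab is at (247,124) with its tip at about (257,132). The turn needed is clockwise by about 75°; next I'll measure it accurately.

```bash
cat > m.py <<'E'
from h import *
a0=np.array([.4738,-.1339])
def meas(c,name=None):
    im=eyes.get_image(c)
    if name: save(im,name)
    v,u=np.nonzero(im['z_map']>0);p=P(im,u,v);col=im['image'][v,u].astype(int)
    near=np.hypot(p[:,0]-a0[0],p[:,1]-a0[1])
    bar=(near<.045)&(p[:,2]>.095)&(p[:,2]<.115)
    (cx,cy),s,_=cv2.minAreaRect(p[bar][:,:2].astype(np.float32))
    w=bar&(col.min(1)>130)
    d=p[bar][:,:2]; C=d.mean(0); ax=np.linalg.svd(d-C,full_matrices=False)[2][0]
    if w.any() and (p[w][:,:2].mean(0)-C)@ax<0: ax=-ax
    red=(col[:,0]>90)&(col[:,1]<.5*col[:,0])&(col[:,2]<.5*col[:,0])&(near<.075)&(p[:,2]>.05)&(p[:,2]<.085)
    r=p[red][:,:2]
    ang=lambda q:np.degrees(np.arctan2(q[1],q[0]))
    print(c,'bar c',(cx,cy),s,'z',np.median(p[bar][:,2]),'pointer',ang(ax),'white',w.sum(),'wang',ang(p[w][:,:2].mean(0)-[cx,cy]) if w.any() else 0)
    if len(r):
        for ctr in ([cx,cy],a0):
            R_=np.hypot(*(r-ctr).T); print('red ang',ang(r.mean(0)-ctr),'inner',np.percentile(R_,[3,97]),'tip ang',ang(r[R_<np.percentile(R_,25)].mean(0)-ctr), len(r))
if __name__=='__main__':
    meas('wrist'); meas('top'); meas('side')
E
python3 m.py
```

```text
wrist bar c (0.4749830365180969, -0.133030965924263) (0.01805916614830494, 0.0641547292470932) z 0.10449925588597478 pointer 161.896379443277 white 188 wang 161.57078949550626
red ang 90.65875091591289 inner [0.0429 0.0598] tip ang 90.69654609461433 154
red ang 89.39356313079881 inner [0.0438 0.0606] tip ang 89.22220785554701 154m.py:11: RuntimeWarning: Mean of empty slice.
  d=p[bar][:,:2]; C=d.mean(0); ax=np.linalg.svd(d-C,full_matrices=False)[2][0]
  ret = um.true_divide(
Traceback (most recent call last):
  File "m.py", line 21, in <module>
    meas('wrist'); meas('top'); meas('side')
                   ~~~~^^^^^^^
  File "m.py", line 11, in meas
    d=p[bar][:,:2]; C=d.mean(0); ax=np.linalg.svd(d-C,full_matrices=False)[2][0]
                                    ~~~~~~~~~~~~~~~~~~~~~~~~~~~~~~~~~~~~~~~~~^^^
IndexError: index 0 is out of bounds for axis 0 with size 0
```

Call:
jog_arm:
  commands: [0.385,-0.26,0,0,0,0,85,0.385,-0.26,0,0,0,0,85,0,0,0.2,0,0,1,85,0,0,0.2,0,0,1,85,0,0,0.2,0,0,1,85,0,0,0.2,0,0,1,85,0,0,0.2,0,0,1,85,0,0,0.2,0,0,1,85,0,0,0.2,0,0,1,85,0,0,0.2,0,0,1,85,0,0,0.2,0,0,1,85,0,0,0.2,0,0,1,85,0,0,0,0,0,0,85,0,0,0,0,0,0,85]

```text
t: 9.72
tool_pos: [0.4748, -0.1335, 0.1848]
tool_rot: [3.103, -0.488, 0.001]
contact_force: [0.4, -0.3, -0.7]
opening: 0.085
grip_force: 0.0
```

```bash
python3 - <<'E'
from m import *
to([.475,-.133,.0785])
meas('wrist','w4.png')
E
```

```text
t 9.725 pos [ 0.4748 -0.1335  0.1848] yawx -17.867313522925116 z [ 0.0007 -0.0003 -1.    ] q [-0.4252 -0.2383  1.963   0.      1.4161  1.4575] F [ 0.4333 -0.3081 -0.6625] op 0.08503742467190685 0.0
tool delta /0.06: [-0.0004 -0.0095  1.7714]
wrist bar c (0.47474509477615356, -0.13334937393665314) (0.01776653341948986, 0.06417295336723328) z 0.10445461468560155 pointer 161.66805234916166 white 348 wang 160.34750930143244
red ang 90.39486843950877 inner [0.0427 0.0599] tip ang 90.77921094770386 258
red ang 89.37818031950495 inner [0.0432 0.0605] tip ang 89.5904165400504 258
```

View pics/w4.png

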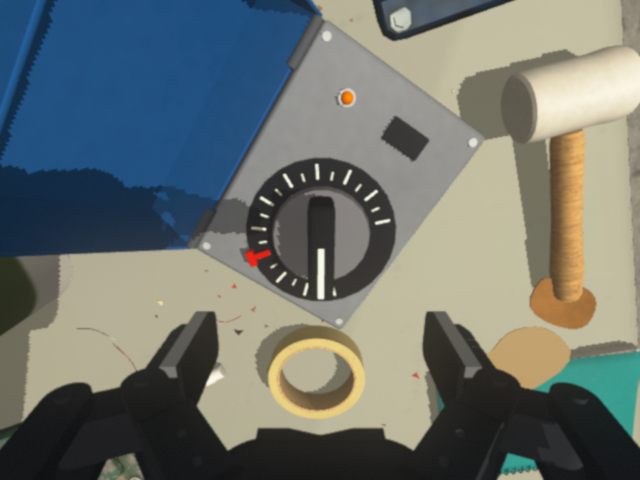

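The wrist view shows the bar upright in the tool's frame at (320,245), midway between the fingers, with the red tab at (257,258). I'll descend and grip.

Call:
jog_arm:
  commands: [0,0,0.4,0,0,0,85,0,0,0.4,0,0,0,85,0,0,0.4,0,0,0,85,0,0,0.35,0,0,0,85,0,0,0.2,0,0,0,85,0,0,0,0,0,0,15,0,0,0,0,0,0,15,0,0,0,0,0,0,15,0,0,0,0,0,0,15,0,0,0,0,0,0,15,0,0,0,0,0,0,15,0,0,0,0,0,0,15]
  newtons: 35

```text
t: 11.28
tool_pos: [0.475, -0.1339, 0.0802]
tool_rot: [3.102, -0.49, 0.002]
contact_force: [-2.7, -1.5, 5.1]
opening: 0.0173
grip_force: 37.0
```

Gripped at 17.3 mm. I'll turn by 1.25 rad, clockwise seen from above.

Call:
jog_arm:
  commands: [0,0,0,0,0,0.8,15,0,0,0,0,0,0.9,15,0,0,0,0,0,0.9,15,0,0,0,0,0,0.9,15,0,0,0,0,0,0.9,15,0,0,0,0,0,0.9,15,0,0,0,0,0,0.9,15,0,0,0,0,0,0.9,15,0,0,0,0,0,0.9,15,0,0,0,0,0,0.9,15,0,0,0,0,0,0.9,15,0,0,0,0,0,0.9,15,0,0,0,0,0,0.9,15,0,0,0,0,0,0.9,15,0,0,0,0,0,0,15,0,0,0,0,0,0,15,0,0,0,0,0,0,15]

```text
t: 13.4
tool_pos: [0.4738, -0.1348, 0.0802]
tool_rot: [2.227, -2.21, 0.001]
contact_force: [-8.1, -4.3, 8.1]
opening: 0.0177
grip_force: 37.5
```

```bash
python3 - <<'E'
from m import *
st()
E
```

```text
t 13.4 pos [ 0.4738 -0.1348  0.0802] yawx -89.55573965560498 z [-0.0025 -0.0031 -1.    ] q [-0.4263 -0.1205  2.0461 -0.0041  1.217   2.709 ] F [-8.0982 -4.2946  8.1227] op 0.017669595798169846 37.45038628578186
```

Release, rise straight up and check.

Call:
jog_arm:
  commands: [0,0,0,0,0,0,85,0,0,0,0,0,0,85,0,0,0,0,0,0,85,0,0,0,0,0,0,85,0,0,-0.4,0,0,0,85,0,0,-0.5,0,0,0,85,0,0,-0.5,0,0,0,85,0,0,-0.5,0,0,0,85,0,0,0,0,0,0,85,0,0,0,0,0,0,85]

```text
t: 14.65
tool_pos: [0.4741, -0.1331, 0.1921]
tool_rot: [2.23, -2.213, -0.002]
contact_force: [0.7, 0.5, 0.3]
opening: 0.0849
grip_force: 0.0
```

```bash
python3 - <<'E'
from m import *
st(); meas('wrist','w5.png')
E
```

```text
t 14.65 pos [ 0.4741 -0.1331  0.1921] yawx -89.55915987212367 z [-0.0013  0.0007 -1.    ] q [-0.4251 -0.2447  1.956   0.0001  1.4318  2.7088] F [0.749  0.4717 0.2871] op 0.08493167047121457 0.0
wrist bar c (0.4743298590183258, -0.13321873545646667) (0.01797868125140667, 0.06412270665168762) z 0.10449746979995053 pointer 90.35576770118021 white 310 wang 89.6381598303434
red ang 90.42991343082323 inner [0.0538 0.0595] tip ang 90.70424246646013 127
red ang 89.89193392768101 inner [0.0545 0.0602] tip ang 90.46385205158012 127
```

View pics/w5.png

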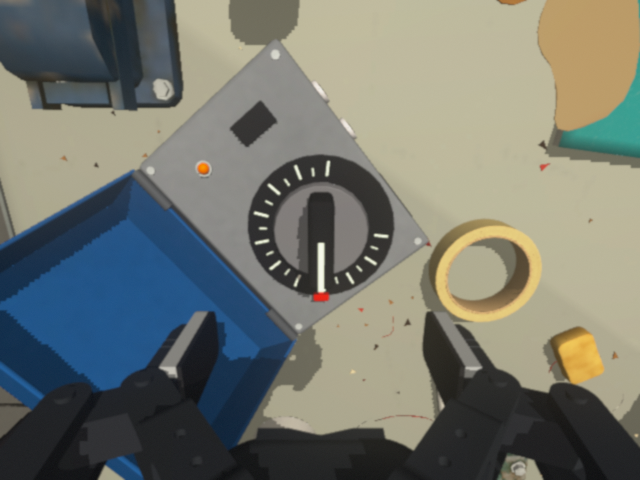

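The wrist view shows the white pointer ending on the red tab at (320,297), with the angles agreeing to under 1°. The cover is open and the gripper is clear of everything, so I'm handing in.

```bash
python3 -c "
from h import *
print(job.finish_job())"
```

```text
the job is handed in; nothing more can be done
None
```

The job is handed in: the cover is open, leaning back; the dial pointer is at the red tab to within about 1° by the wrist camera; and the arm never came near the mug or mallet. I didn't measure the cover's angle on its stop, and the hand-in returned no verdict.

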